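# Clear the forming block from the hinge press and load the shuttle

## Robot

A 6-joint arm with a two-finger parallel gripper is mounted at the origin on the work surface. World frame = base frame: x ahead of the robot, y to its left, z up, the work surface at z = 0. Lengths are in mm, angles in rad, forces in N, time in s.
With the tool pointing down it reaches from about 225 to 725 mm from the base axis. Payload 3.1 kg.
Tool frame: the origin (TCP) lies on the centre line of the jaws, within the pads' length; the fingertips stand 22 mm ahead of it and the grasp point (between the pads) lies 3 mm ahead of it; z points along the fingers, y is the line along which they close (so a half turn about z gives the same grasp; the last joint's range is limited). The gripper opens to 85 mm and grips with 20 to 120 N. Pads are 22 mm wide; open, the fingers measure 114 mm over their backs; the gripper's body (76 mm by 85 mm) begins 54 mm behind the grasp point. The pads swing forward as they close: fully open they stand 13 mm farther back than shut.
Start: joints at [1.059, 0.048, 0.099, 1.622, 0, 1.443], TCP at [196.591, 486.795, 253.312] pointing down, gripper open.
Joint ranges: [-2.91, 2.91], [-0.99, 1.94], [-1.21, 1.42], [-2.12, 2.29], [-1.49, 1.47], [-3.14, 3.14]. Speed limits (rad/s): [2.79, 2.79, 3.14, 3.14, 3.14, 3.14].

## Interface

Orientations are given as [roll, pitch, yaw] about the fixed x, y, z axes, in that order (R = Rz(yaw) Ry(pitch) Rx(roll)).
In Python, from workcell import ctrl gives the robot as it stands.
- The arm moves only by the shell command python3 -m pendant 'ROWS'. ROWS is a JSON object of lists of equal length, an entry for each row: "claw": the finger opening in cm, from 0 to 8.54; "xyz": the shift along the tool's x, y, z in cm, a list of three; "rot": the turn, a rotation vector about the tool's x, y, z in rad, a list of three. In form: {"claw": [claw, ...], "xyz": [[dx, dy, dz], ...], "rot": [[ax, ay, az], ...]}. A call has 1 to 5 rows; each row shifts and turns the commanded pose from where the row before left it, along the tool's axes as they then stand; what a row does not reach is not made up. A row lasts 1/10 s, in which the tool goes at most 50 mm and 8.59 degrees, less where a joint would pass 70% of its speed; a pose out of reach is approached as far as the arm can. A call with a gripper value outside its range is refused whole. The fingers move at their own pace and stop on an object; the grip force is fixed at half the most. Time passes only in rows, so rows that do not move let the fingers close. It gives the time, the measured TCP pose, the force, the opening and the grip force at its end, in the units of the state.
- ctrl.get_state(): the state, without advancing time (a new reading comes with each control period).
- ctrl.grab_frame(name): name is "scene" or "top" or "wrist"; returns a dict with "pixels" (400x640x3 uint8, red, green, blue), "vfov" (degrees; the focal length in pixels is half the picture's height over the tangent of half this angle, whatever the lens; pixels are square), "cx", "cy" (the principal point, pixels), "distortion" ([k1, k2, p1, p2, k3] as OpenCV has them; the pictures are not rectified), "world_from_camera" (4x4, takes a point from camera to world coordinates); the wrist camera has in their place "T_tool_cam" (4x4, takes a point from camera to tool coordinates, whose origin is the TCP and whose axes are the flange's). Camera axes: x right, y down, z forward; pixel columns grow to the right and rows downward; lengths in mm; the calibration is good to about 2 mm. A picture is of the moment at which its call begins: read the wrist's pose just before it. There is no depth.
- ctrl.finish_job(): hands the job in; it is judged then, once.
Trained networks look in the newest picture that a camera, given by its name, has taken for a name from the list of things; names that differ only in an ending like _2 or _b are one class to them, and where a whole thing is asked for, a point or a joint stands for the part that bears it (a point fixed in the world has none). Each returns a list of dicts, best first, with "confidence" (0 to 1); they miss things now and then, are a little off and sometimes report something else, mostly with a low value. They report only what shows in the picture. A call takes as long as a camera call.
- ctrl.recognise(query, camera): "box" ([left, top, width, height] in pixels, round what is visible of it).
- ctrl.masks_of(query, camera): "region" (400x640 bool, what is visible of it) and "box" ([left, top, width, height] in pixels, round what is visible of it).
- ctrl.place_of(query, camera): "xy" ([column, row] in pixels: a listed point, or the origin of a listed thing).
The state is a dict: "clock": time; "joint_pos": joint angles; "joint_velocities": joint speeds; "joint_efforts": joint torques, N m; "position": TCP position; "orientation": TCP orientation; "ft_force": force on the tool from outside, world axes, zero at the start; "wrist_torque": the same for the moment, N m; "width": finger opening in mm; "grip_force": force on a finger pad.
Only numpy, scipy, OpenCV 4.12 (cv2) and the standard library are available. Lean on these libraries where they do the work, as an engineer would, in place of code of your own. Each camera call takes 0.05 s, during which the arm holds its last target. There are 200 camera calls.

## Task

The middle-sized forming block has been left on the bed of the small press, in the way of the shuttle that carries a spectacle frame. Lift it out from under the press head and set it down upright on the wooden board, midway in the gap between the small and the large block, in line with them and square to the board. Then push the shuttle fully home under the head, and let go of it. Leave the other two blocks, the bottle, the jar and the mug as they stand.

Things in the scene. Friction and masses are not known exactly. Their poses are not given: they have to be found in the camera images.
- press: Small two-column press, fixed. Origin on the table below its working place; x points from the loading (robot) side to the back, z up. Dark steel bed, top 20 mm above the table: 140 mm wide (y) from x -260 to -40 mm, 300 wide from -40 to 120. Round columns of diameter 36 at x 15, y -128 and 128. A stop bar 12 mm high lies across the bed at x 30 to 42, y -50 to 50.
- head_edge (a point): Middle of the lower front edge of the press head, 200 mm above the table; axes as the press's. The head is a beam 300 mm along y, 100 mm along x and 50 high, with an air cylinder on top to z 340; a punch of diameter 28 hangs 20 mm below it, 55 mm behind this edge. It overhangs the block: a tool coming straight down strikes it; one leaning back to the loading side by 35 to 45 degrees fits.
- block_center (a point): Centre, half-way up, of the middle-sized forming block: loose bare aluminium, 36 x 36 mm, 62 high, 0.15 to 0.3 kg. Upright flat sides for the lower 49 mm (y -18 and 18, x -18 and 18), a half-round ridge along its x on top; z up. Starts standing on the press bed, centre 20 to 40 mm behind the head's front edge, within 15 mm of the press's centre line, turned up to 0.25 rad.
- board: Wooden board fixed flat on the table, 110 (x) x 270 mm (y), 12 thick; origin at the centre of its underside, z up. The small and large block stand on its y axis 90 mm either side of its centre (which is where varies); the middle block's place is over its centre, where its own centre is 43 mm above the table and its sides are parallel to the board's edges (any way round).
- small_block: Small forming block, loose, same form: 30 (x) x 26 (y) x 42 mm high, origin at the centre of its underside. Stands on the board; leave alone.
- large_block: Large forming block, loose, same form: 44 (x) x 48 (y) x 84 mm high, origin at the centre of its underside. Stands on the board; leave alone.
- shuttle (a joint): Travel of the shuttle along press +x, in m: 0 fully out, 0.10 fully home at its end stop. Starts at 0 to 0.015; about 2.5 N of friction; stays where left. Aluminium plate 155 x 110 x 12 mm lying on the bed with a spectacle front fixed on it (136 mm wide, to 19 mm above the bed). Its leading end is at press x -70 mm at 0, 30 mm when home.
- shuttle_grip (a point): On the axis of the shuttle's handle, an upright black round post of diameter 18 mm, 32 to 82 mm above the table, near the plate's robot-side end. This point is 57 mm above the table, at press x -205 mm at joint 0 and -105 mm when home. Axes as the press's.
- oil_bottle: Clear bottle, diameter 52 mm, 130 mm high, loose; origin at the centre of its underside. Leave alone.
- screw_jar: Glass jar with steel cap, diameter 60 mm, 60 mm high, loose; origin at the centre of its underside. Leave alone.
- mug: White mug, diameter 76 mm, 90 mm high, loose, handle at its y; origin at the centre of its underside. Leave alone.

How it is judged:
By the outcome, as a careful person would: the job done as asked, in the order asked, and still so for the second after the job is handed in, with the robot touching nothing.
It also fails if it takes over 58 s, if anything falls off the work surface, if the arm or the gripper's body presses on something with over 40 N, if the wrist force passes 120 N, or if a joint passes its speed limit or range.

## Working session

There is one attempt and no reset: what is moved stays moved. The work goes in short steps, Python scripts to look and compute and a shell command to move; the robot and the scene stay as the last step left them, time stands still between calls to the robot, and variables do not carry over. Pictures are saved under pics/ and viewed, at most 10 in all, crops included, and the job is handed in when it is done.

```bash
ls; mkdir -p pics; python3 - <<'E'
from workcell import ctrl
import cv2
s=ctrl.get_state();print(s)
for c in("scene","top"):
    f=ctrl.grab_frame(c);cv2.imwrite(f"pics/{c}0.png",f["pixels"][...,::-1]);print(c,f["vfov"],f["cx"],f["cy"],f["distortion"],f["world_from_camera"])
    for q in["press","head_edge","block_center","board","small_block","large_block","shuttle_grip","oil_bottle","screw_jar","mug"]:
        print(q,[(x["confidence"],x["xy"]) for x in ctrl.place_of(q,c)][:2])
E
```

```text
pics
{'clock': 0.0, 'joint_pos': array([1.05922995e+00, 4.87497349e-02, 9.75593944e-02, 1.62203019e+00,
       2.13584106e-05, 1.44300738e+00]), 'joint_velocities': array([-1.50898122e-04, -7.05315772e-04, -3.22855063e-05, -7.44696589e-04,
       -9.77676015e-04,  3.02429231e-04]), 'joint_efforts': array([ 7.98871060e-04, -3.38782132e+01,  3.20014715e+01,  2.02705467e-02,
       -1.40922401e-05, -2.99175554e-05]), 'position': array([196.28607465, 486.29684999, 252.09839166]), 'orientation': array([-3.13919094e+00, -3.30127779e-04,  2.75781480e+00]), 'ft_force': array([ 0.12263415, -0.26513457, -0.69885562]), 'wrist_torque': array([0.02994917, 0.02809817, 0.04103212]), 'grip_force': 0.0, 'width': 85.08728004139351}
scene 46.85053429512102 318.65004581529047 200.6831728074647 [-0.07209002  0.          0.          0.          0.        ] [[ 1.97958462e-01  5.38000249e-01 -8.19370599e-01  1.60444102e+03]
 [ 9.80205663e-01 -1.11252774e-01  1.63767147e-01 -1.73933643e+02]
 [-3.05048559e-03 -8.35570794e-01 -5.49374319e-01  8.19852735e+02]
 [ 0.00000000e+00  0.00000000e+00  0.00000000e+00  1
[... 370 characters left out ...]
5049406569 202.7735788080578 [-0.0770234  0.         0.         0.         0.       ] [[ 5.60009381e-02 -9.72581104e-01  2.25720824e-01  2.12941598e+02]
 [-9.98417656e-01 -5.57066743e-02  7.67792069e-03  2.80341771e+01]
 [ 5.10675584e-03 -2.25793627e-01 -9.74161773e-01  1.72047144e+03]
 [ 0.00000000e+00  0.00000000e+00  0.00000000e+00  1.00000000e+00]]
press [(0.91, [278.7, 186.1])]
head_edge [(0.93, [275.4, 180.9])]
block_center [(0.39, [275.4, 185.5])]
board [(0.6, [418.7, 251.1])]
small_block [(0.67, [401.0, 232.0])]
large_block [(0.52, [440.5, 263.0])]
shuttle_grip [(0.86, [292.5, 233.1])]
oil_bottle [(0.63, [393.5, 175.8])]
screw_jar [(0.54, [431.9, 201.7])]
mug [(0.85, [193.0, 210.2])]
```

View pics/top0.png

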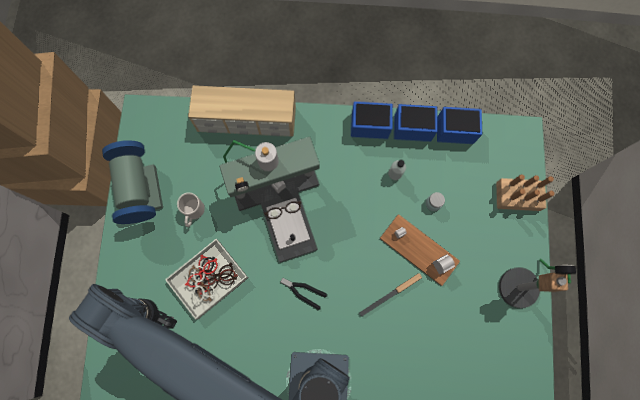

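View pics/scene0.png

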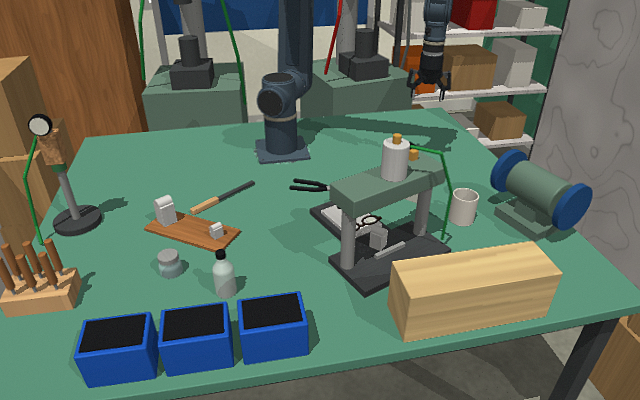

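```bash
cat > h.py <<'E'
from workcell import ctrl
import numpy as np, cv2
from scipy.spatial.transform import Rotation as Ro
def pose():
    s=ctrl.get_state();T=np.eye(4);T[:3,:3]=Ro.from_euler('xyz',s["orientation"]).as_matrix();T[:3,3]=s["position"];return T
def cam(c):
    P=pose();f=ctrl.grab_frame(c)
    f["T"]=f["world_from_camera"] if "world_from_camera" in f else P@f["T_tool_cam"]
    F=200/np.tan(np.radians(f["vfov"])/2);f["K"]=np.array([[F,0,f["cx"]],[0,F,f["cy"]],[0,0,1]]);f["D"]=np.array(f["distortion"],float);return f
def at_z(f,px,z):
    p=cv2.undistortPoints(np.array([[px]],float),f["K"],f["D"])[0,0]
    d=f["T"][:3,:3]@[p[0],p[1],1];o=f["T"][:3,3];return o+d*(z-o[2])/d[2]
def proj(f,X):
    Ti=np.linalg.inv(f["T"]);return cv2.projectPoints(np.atleast_2d(np.array(X,float)),cv2.Rodrigues(Ti[:3,:3])[0],Ti[:3,3],f["K"],f["D"])[0][:,0]
E
python3 - <<'E'
from h import *
Z=dict(press=0,head_edge=200,block_center=51,board=0,small_block=12,large_block=12,shuttle_grip=57,oil_bottle=0,screw_jar=0,mug=0)
for c in("scene","top"):
    f=cam(c);print(c)
    for q,z in Z.items():
        print(q,[(x["confidence"],at_z(f,x["xy"],z)[:2].round()) for x in ctrl.place_of(q,c)][:2])
print(cam("wrist")["T_tool_cam"])
E
```

```text
scene
press [(0.61, array([654., 199.]))]
head_edge [(0.58, array([ 746., -286.]))]
block_center [(0.85, array([657., 175.]))]
board [(0.64, array([ 460., -318.]))]
small_block [(0.44, array([ 524., -258.]))]
large_block [(0.65, array([ 422., -408.]))]
shuttle_grip [(0.79, array([484., 107.]))]
oil_bottle [(0.86, array([ 740., -235.])), (0.21, array([ 640., -386.]))]
screw_jar [(0.56, array([ 636., -384.]))]
mug [(0.91, array([564., 481.])), (0.34, array([ 388., -412.]))]
top
press [(0.87, array([669., 182.])), (0.67, array([676., 193.]))]
head_edge [(0.86, array([617., 174.]))]
block_center [(0.67, array([656., 173.]))]
board [(0.83, array([ 456., -328.]))]
small_block [(0.46, array([ 515., -261.]))]
large_block [(0.86, array([ 410., -406.])), (0.6, array([490., 113.]))]
shuttle_grip [(0.62, array([487., 122.]))]
oil_bottle [(0.82, array([ 730., -238.])), (0.54, array([679., 193.]))]
screw_jar [(0.74, array([ 628., -379.]))]
mug [(0.81, array([571., 483.]))]
[[-3.02598854e-05 -9.65533964e-01 -2.60277088e-01  6.46916629e+01]
 [ 9.99999696e-01 -2.32064982e-04  7.44617007e-04  1.01378574e-01]
 [-7.79354208e-04 -2.60276986e-01  9.65533678e-01 -1.21382086e+02]
 [ 0.00000000e+00  0.00000000e+00  0.00000000e+00  1.00000000e+00]]
```

The top view shows the press at about (270,190) with the shuttle at about (290,225), the board at (420,250) and the mug at (190,210). In the scene view the block is behind the head at about (378,232). I need a closer crop to get the yaws.

```bash
python3 - <<'E'
import cv2,numpy as np
i=cv2.imread("pics/top0.png")
a=cv2.resize(i[130:270,210:350],None,fx=4,fy=4,interpolation=cv2.INTER_CUBIC)[:, :400]
b=cv2.resize(i[210:290,370:470],None,fx=4,fy=4,interpolation=cv2.INTER_CUBIC)
c=np.zeros((560,800,3),np.uint8);c[:,:400]=a[:,40:440] if a.shape[1]>=440 else a;c[:320,400:]=b
cv2.imwrite("pics/crop0.png",c)
E
```

```text
(no output)
```

View pics/crop0.png

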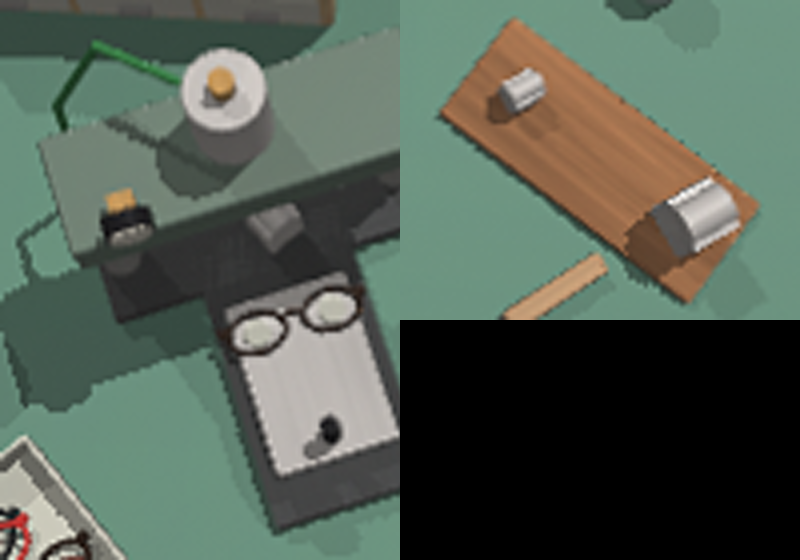

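The crop shows clear straight edges. The bed's left side runs (208,300)–(275,530), the head's lower front edge (85,265)–(400,180), and all four board corners are visible. I'll use these for the yaws.

```bash
cat >> h.py <<'E'
def plan(target,R,n):
    from scipy.spatial.transform import Slerp
    P=pose();k=np.linspace(0,1,n+1);S=Slerp([0,1],Ro.from_matrix([P[:3,:3],R]))(k)
    for i in range(n):
        d=S[i].inv().apply((np.array(target)-P[:3,3])/n)/10;r=(S[i].inv()*S[i+1]).as_rotvec();print(d.round(2).tolist(),r.round(3).tolist())
def lean(yaw,a):
    # tool z leaning: forward (yaw) sin a, down cos a; tool y = left of yaw
    f=np.array([np.cos(yaw),np.sin(yaw),0]);l=np.array([-f[1],f[0],0]);z=np.sin(a)*f+np.array([0,0,-np.cos(a)])
    return np.column_stack([np.cross(l,z),l,z])
E
python3 - <<'E'
from h import *
f=cam("top")
A=lambda x,y:(210+x/4-.375,130+y/4-.375)
B=lambda x,y:(370+(x-400)/4-.375,210+y/4-.375)
d=lambda p,q:np.degrees(np.arctan2(*(q-p)[1::-1]))
p=at_z(f,A(275,530),20);q=at_z(f,A(208,300),20);print("bed edge",p,q,d(p,q))
p=at_z(f,A(400,178),200);q=at_z(f,A(85,265),200);print("head",d(p,q)-90)
c=[at_z(f,B(*x),12) for x in[(515,20),(440,115),(688,302),(760,208)]];print(np.round(c));print(np.mean(c,0),d(c[2],c[1]),d(c[3],c[0]),d(c[1],c[0]),d(c[2],c[3]))
yaw=np.radians(19);b=np.array([656,174,51]);R=lean(yaw,.7)
t=b-R[:,2]*130;print(t);plan(t,R,13)
E
```

```text
bed edge [390.48206552 156.11413026  20.        ] [589.44604589 229.80211136  20.        ] 20.32253362584481
head 19.29256992388514
[[ 583. -255.   12.]
 [ 494. -191.   12.]
 [ 343. -410.   12.]
 [ 427. -473.   12.]]
[ 461.77766556 -331.99127424   12.        ] 55.39137833424738 54.53098632873978 -35.91724359972848 -36.767206562742075
[576.8144273  146.73422074 150.42948435]
[-3.69, -1.33, 0.79] [-0.019, -0.051, -0.053]
[-3.57, -1.54, 0.95] [-0.019, -0.051, -0.053]
[-3.43, -1.74, 1.1] [-0.019, -0.051, -0.053]
[-3.27, -1.94, 1.24] [-0.019, -0.051, -0.053]
[-3.1, -2.14, 1.36] [-0.019, -0.051, -0.053]
[-2.91, -2.32, 1.47] [-0.019, -0.051, -0.053]
[-2.7, -2.5, 1.57] [-0.019, -0.051, -0.053]
[-2.48, -2.67, 1.66] [-0.019, -0.051, -0.053]
[-2.25, -2.82, 1.72] [-0.019, -0.051, -0.053]
[-2.01, -2.97, 1.78] [-0.019, -0.051, -0.053]
[-1.76, -3.1, 1.82] [-0.019, -0.051, -0.053]
[-1.5, -3.23, 1.84] [-0.019, -0.051, -0.053]
[-1.23, -3.33, 1.85] [-0.019, -0.051, -0.053]
```

```bash
python3 -m pendant '{"claw":[8.5,8.5,8.5,8.5,8.5],"xyz":[[-3.7,-1.3,0.8],[-3.6,-1.5,0.95],[-3.4,-1.7,1.1],[-3.3,-1.9,1.2],[-3.1,-2.1,1.4]],"rot":[[-0.02,-0.05,-0.05],[-0.02,-0.05,-0.05],[-0.02,-0.05,-0.05],[-0.02,-0.05,-0.05],[-0.02,-0.05,-0.05]]}'; python3 -m pendant '{"claw":[8.5,8.5,8.5,8.5,8.5],"xyz":[[-2.9,-2.3,1.5],[-2.7,-2.5,1.6],[-2.5,-2.7,1.7],[-2.2,-2.8,1.7],[-2.0,-3.0,1.8]],"rot":[[-0.02,-0.05,-0.05],[-0.02,-0.05,-0.05],[-0.02,-0.05,-0.05],[-0.02,-0.05,-0.05],[-0.02,-0.05,-0.05]]}'; python3 -m pendant '{"claw":[8.5,8.5,8.5,8.5],"xyz":[[-1.8,-3.1,1.8],[-1.5,-3.2,1.8],[-1.2,-3.3,1.8],[0,0,0]],"rot":[[-0.02,-0.05,-0.05],[-0.02,-0.05,-0.05],[-0.02,-0.05,-0.05],[0,0,0]]}'
python3 - <<'E'
from h import *
print(ctrl.get_state()["joint_pos"].round(2))
f=cam("wrist");cv2.imwrite("pics/w1.png",f["pixels"][...,::-1])
for q,z in dict(head_edge=200,block_center=51,shuttle_grip=57).items():
    print(q,[(x["confidence"],x["xy"],at_z(f,x["xy"],z)[:2].round()) for x in ctrl.place_of(q,"wrist")][:2])
plan(np.array([656,174,51])-lean(.33,.7)[:,2]*130,lean(np.radians(19.8),.7),1)
E
```

```text
clock: 2.8
position: [343.9, 356.2, 213.0]
orientation: [3.072, 0.262, 3.003]
ft_force: [0.4, 0.2, -0.9]
width: 85.4
grip_force: 0.0
clock: 3.3
position: [487.1, 223.1, 169.7]
orientation: [3.069, 0.532, -3.03]
ft_force: [0.9, 0.3, 0.2]
width: 85.1
grip_force: 0.0
clock: 3.7
position: [571.2, 139.6, 140.5]
orientation: [3.108, 0.683, -2.867]
ft_force: [-0.7, -0.2, 0.1]
width: 85.0
grip_force: 0.0
[ 0.03 -0.43 -0.71  0.62  0.18 -0.19]
head_edge []
block_center [(0.84, [328.2, 211.1], array([657., 178.]))]
shuttle_grip []
[-0.84, 0.02, -0.08] [-0.006, -0.012, -0.049]
```

View pics/w1.png

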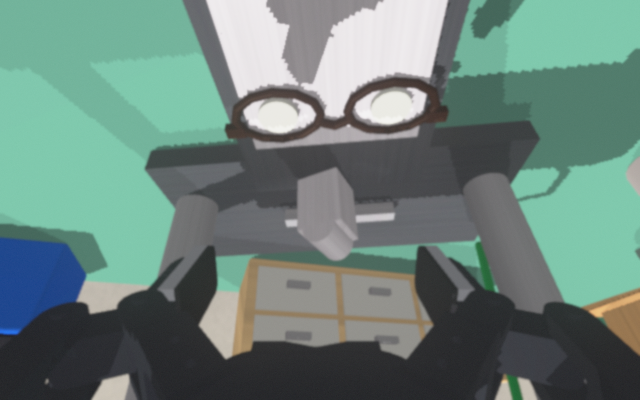

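The block is at about (328,211), standing upside-down in the image, between the open fingers. I'll zoom in to get its yaw from the base corners.

```bash
python3 - <<'E'
import cv2
i=cv2.imread("pics/w1.png")[150:275,270:400]
cv2.imwrite("pics/w1c.png",cv2.resize(i,None,fx=4.6,fy=4.6,interpolation=cv2.INTER_CUBIC))
E
```

```text
(no output)
```

View pics/w1c.png

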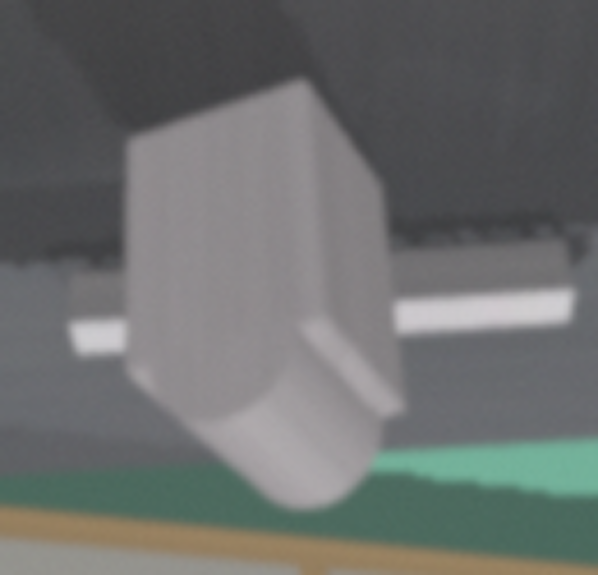

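```bash
cat > fit.py <<'E'
from h import *
from scipy.optimize import least_squares
def fit(f,mod,px,x0):
    px=np.array(px,float)
    def pts(v):
        c,s=np.cos(v[2]),np.sin(v[2]);return np.column_stack([v[0]+c*mod[:,0]-s*mod[:,1],v[1]+s*mod[:,0]+c*mod[:,1],mod[:,2]])
    r=least_squares(lambda v:(proj(f,pts(v))-px).ravel(),x0,x_scale=[10,10,.1]);return r.x,r.fun.reshape(-1,2).round(1)
E
python3 - <<'E'
from fit import *
f=cam("wrist")
A=lambda x,y:(270+(x+.5)/4.6-.5,150+(y+.5)/4.6-.5)
mod=np.array([[-18,-18,20],[-18,18,20],[18,18,20],[-18,18,69],[18,18,69]],float)
px=[A(130,140),A(304,80),A(382,185),A(312,322),A(402,412)]
v,r=fit(f,mod,px,[656,174,.35]);print(v,np.degrees(v[2]),r.tolist())
# press from stop bar
mod=np.array([[30,-50,32],[30,50,32],[30,-50,20],[30,50,20]],float)
w,r=fit(f,mod,[A(75,352),A(572,322),A(70,322),A(575,290)],[660,183,.345]);print(w,r.tolist())
w2,r=fit(f,mod,[A(70,322),A(575,290),A(70,272),A(570,240)],[660,183,.345]);print(w2,r.tolist())
E
```

```text
[670.1864077  187.74706349   0.79019697] 45.27495146989733 [[-0.8, 1.0], [-0.8, 0.5], [-0.7, 0.2], [1.6, -1.0], [0.4, -0.7]]
[6.82176975e+02 2.04776921e+02 3.79624015e-01] [[2.9, 1.0], [-2.3, 1.0], [4.3, -2.9], [-4.9, -2.4]]
[6.67995729e+02 1.99015496e+02 3.79089571e-01] [[1.6, -0.6], [-1.3, -0.5], [1.9, -0.4], [-2.3, -0.3]]
```

```bash
cat >> fit.py <<'E'
from scipy.optimize import minimize
def blockpts(w,d,h,z0,v):
    r=13*w/36 if w==36 else None
    hs=49 if w==36 else h-d*13/36
    P=[(sx*w/2,sy*d/2,z) for sx in(-1,1) for sy in(-1,1) for z in(0,hs)]
    R=h-hs
    P+=[(sx*w/2,R*np.cos(t),hs+R*np.sin(t)) for sx in(-1,1) for t in np.linspace(0,np.pi,12)]
    P=np.array(P);c,s=np.cos(v[2]),np.sin(v[2])
    return np.column_stack([v[0]+c*P[:,0]-s*P[:,1],v[1]+s*P[:,0]+c*P[:,1],P[:,2]+z0])
def silfit(f,mask,dims,z0,x0):
    m=cv2.GaussianBlur(cv2.resize(mask.astype(np.float32),None,fx=4,fy=4),(0,0),2)
    def cost(v):
        h=cv2.convexHull(((proj(f,blockpts(*dims,z0,v))+.5)*4*16).astype(np.int32))
        im=np.zeros(m.shape,np.uint8);cv2.fillConvexPoly(im,h,255,cv2.LINE_AA,4);return ((im/255.-m)**2).sum()/m.sum()
    best=None
    for y0 in x0[2]+np.linspace(-.5,.5,5):
        r=minimize(cost,[x0[0],x0[1],y0],method="Nelder-Mead",options=dict(initial_simplex=np.array([[x0[0],x0[1],y0],[x0[0]+8,x0[1],y0],[x0[0],x0[1]+8,y0],[x0[0],x0[1],y0+.2]])))
        if best is None or r.fun<best.fun:best=r
    return best.x,best.fun
E
python3 - <<'E'
from fit import *
print(pose()[:3,3],ctrl.get_state()["orientation"],abs(ctrl.get_state()["joint_velocities"]).max())
f=cam("wrist");cv2.imwrite("pics/w2.png",f["pixels"][...,::-1])
print([(x["xy"],at_z(f,x["xy"],51)) for x in ctrl.place_of("block_center","wrist")][:1])
M=ctrl.masks_of("block_center","wrist");print([(m["confidence"],m["box"]) for m in M])
print(silfit(f,M[0]["region"],(36,36,62),20,[658,178,.45]))
i=f["pixels"][...,::-1][150:275,270:400]
cv2.imwrite("pics/w2c.png",cv2.resize(i,None,fx=4.6,fy=4.6,interpolation=cv2.INTER_CUBIC))
E
```

```text
[571.11634179 145.45605725 144.8858486 ] [ 3.10716194  0.68742709 -2.85887497] 0.011670456676548544
[([318.3, 206.9], array([660.45542286, 177.77603788,  51.        ]))]
[(0.73, [112.3, 1.8, 441.8, 397.6]), (0.57, [287.9, 161.5, 60.6, 95.3])]
(array([530.98468929, 164.90941055,   1.41928403]), np.float64(0.838883938806041))
```

View pics/w2c.png

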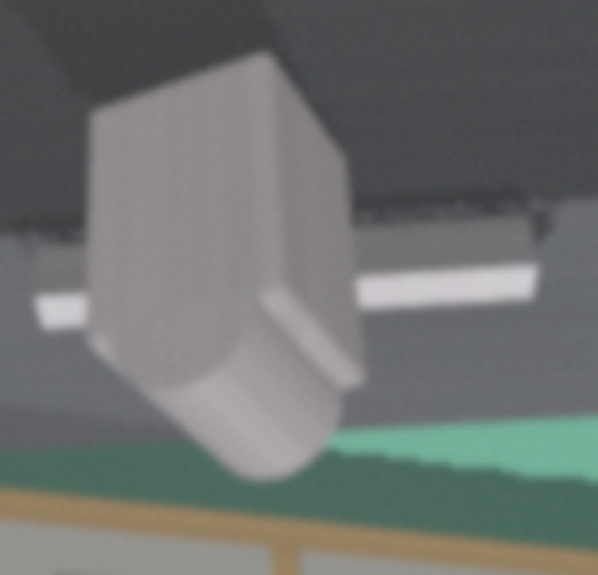

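```bash
python3 - <<'E'
from fit import *
f=cam("wrist")
A=lambda x,y:(270+(x+.5)/4.6-.5,150+(y+.5)/4.6-.5)
mod=np.array([[-18,-18,20],[-18,18,20],[18,18,20],[-18,18,69],[18,18,69],[-18,-18,69]],float)
px=[A(92,115),A(268,52),A(345,158),A(265,292),A(362,382),A(88,340)]
v,r=fit(f,mod,px,[660,178,.5]);print(v,np.degrees(v[2]),r.tolist())
v2,r=fit(f,mod[:3],px[:3],[660,178,.5]);print(v2,r.tolist())
M=ctrl.masks_of("block_center","wrist");
M=[m for m in M if m["box"][2]<100]
if M:print(silfit(f,M[0]["region"],(36,36,62),20,[660,178,.5]))
mod=np.array([[30,-50,32],[30,50,32],[30,-50,20],[30,50,20],[42,-50,32],[42,50,32]],float)
w,r=fit(f,mod,[A(35,297),A(540,265),A(35,245),A(537,214),A(45,328),A(532,300)],[670,183,.345]);print(w,r.tolist())
E
```

```text
[664.61628932 179.38244378   0.78762924] 45.12783149785752 [[-1.3, -0.1], [-1.2, -0.4], [0.1, 0.2], [2.7, -0.9], [1.2, 0.6], [-1.8, 1.5]]
[664.60456839 180.00588972   0.7750715 ] [[-0.5, -0.2], [-0.0, -0.2], [0.6, 0.6]]
(array([663.68061091, 179.35258327,   0.68032917]), np.float64(0.0370425999801821))
[6.62524820e+02 1.90471718e+02 3.73192581e-01] [[0.5, -0.4], [-0.3, 0.0], [0.9, 0.2], [-1.6, 0.3], [0.3, -0.4], [0.1, -0.6]]
```

```bash
python3 - <<'E'
from fit import *
f=cam("wrist")
A=lambda x,y:(270+(x+.5)/4.6-.5,150+(y+.5)/4.6-.5)
mb=np.array([[-18,-18,20],[-18,18,20],[18,18,20],[-18,18,69],[18,18,69],[-18,-18,69]],float)
pb=[A(92,115),A(268,52),A(345,158),A(280,289),A(365,382),A(88,340)]
mp=np.array([[30,-50,32],[30,50,32],[30,-50,20],[30,50,20],[42,-50,32],[42,50,32]],float)
pp=[A(35,297),A(540,265),A(35,245),A(537,214),A(45,328),A(532,300)]
v,r=fit(f,mb,pb,[660,178,.5]);print(v,r.tolist())
T0=f["T"].copy()
def tr(m,v):
    c,s=np.cos(v[2]),np.sin(v[2]);return np.column_stack([v[0]+c*m[:,0]-s*m[:,1],v[1]+s*m[:,0]+c*m[:,1],m[:,2]])
def res(u):
    f["T"]=T0.copy();f["T"][:3,:3]=T0[:3,:3]@Ro.from_rotvec(u[9:12]).as_matrix();f["T"][:3,3]+=u[6:9]
    return np.r_[(proj(f,tr(mb,u[:3]))-pb).ravel(),(proj(f,tr(mp,u[3:6]))-pp).ravel(),u[6:9]/2,u[9:12]/.01,(u[5]-.355)/.015,(u[3]-660)/3,(u[4]-190)/3]
r=least_squares(res,np.r_[v,660,190,.36,np.zeros(6)],x_scale=np.r_[10,10,.1,10,10,.1,1,1,1,.01,.01,.01])
print(r.x.round(3).tolist(),r.fun.round(1).tolist())
E
```

```text
[663.68817163 179.16981552   0.76684289] [[-0.8, -0.7], [-0.0, -0.5], [0.4, 0.4], [0.7, -0.3], [0.9, 0.9], [-1.2, 1.1]]
[663.075, 178.883, 0.764, 660.98, 189.923, 0.362, -0.436, 0.034, 0.614, 0.002, -0.001, 0.002] [-0.8, -0.6, -0.1, -0.5, 0.3, 0.5, 0.8, -0.4, 0.9, 0.8, -1.1, 1.1, 0.4, -0.6, -0.1, 0.2, 0.8, -0.0, -1.4, 0.5, 0.1, -0.5, 0.2, -0.4, -0.2, 0.0, 0.3, 0.2, -0.1, 0.2, 0.5, 0.3, -0.0]
```

```bash
python3 - <<'E'
from fit import *
f=cam("wrist")
A=lambda x,y:(270+(x+.5)/4.6-.5,150+(y+.5)/4.6-.5)
c=[at_z(f,A(*p),20) for p in[(92,115),(268,52),(345,158)]]
print(np.round(c,1),np.linalg.norm(c[1]-c[0]),np.linalg.norm(c[2]-c[1]),np.degrees(np.arctan2(*(c[2]-c[1])[1::-1])),np.degrees(np.arctan2(*(c[1]-c[0])[1::-1])))
p=np.array([660,190.]);R=np.array([[np.cos(.362),np.sin(.362)],[-np.sin(.362),np.cos(.362)]])
for q in c:print(R@(q[:2]-p))
# edges of shuttle plate front line, head edge line via top detection
M=[m for m in ctrl.masks_of("block_center","wrist") if m["box"][2]<100]
if M:
    m=M[0]["region"];print(M[0]["box"])
    for y in(0.45,.55,.65,.75):
        print(y,silfit(f,m,(36,36,62),20,[662,179,y-0]))
        break
E
```

```text
[[663.6 154.3  20. ]
 [638.6 179.6  20. ]
 [663.4 203.8  20. ]] 35.569098539255265 34.64467495258587 44.222569952341246 134.7101921169645
[ -9.23081135 -34.65865885]
[-23.68055207  -2.15687792]
[ 8.09515552 11.64739352]
[290.4, 159.4, 60.0, 97.6]
0.45 (array([663.0525601 , 178.96194321,   0.71356706]), np.float64(0.025528370347330114))
```

```bash
python3 - <<'E'
from h import *
R=lean(.70,.78);g=np.array([663,179,52])
plan(g-R[:,2]*110,R,4)
E
```

```text
[-0.3, -0.63, 0.68] [-0.061, -0.022, -0.078]
[-0.24, -0.69, 0.64] [-0.061, -0.022, -0.078]
[-0.17, -0.74, 0.6] [-0.061, -0.022, -0.078]
[-0.1, -0.79, 0.56] [-0.061, -0.022, -0.078]
```

```bash
python3 -m pendant '{"claw":[8.5,8.5,8.5,8.5],"xyz":[[-0.3,-0.6,0.7],[-0.2,-0.7,0.6],[-0.2,-0.7,0.6],[-0.1,-0.8,0.6]],"rot":[[-0.06,-0.02,-0.08],[-0.06,-0.02,-0.08],[-0.06,-0.02,-0.08],[-0.06,-0.02,-0.08]]}'; python3 -m pendant '{"claw":[8.5,8.5,8.5],"xyz":[[0,0,0],[0,0,0],[0,0,0]],"rot":[[0,0,0],[0,0,0],[0,0,0]]}'
python3 - <<'E'
from fit import *
f=cam("wrist");cv2.imwrite("pics/w3.png",f["pixels"][...,::-1])
print([(x["confidence"],at_z(f,x["xy"],51)) for x in ctrl.place_of("block_center","wrist")][:1])
for m in ctrl.masks_of("block_center","wrist"):
    print(m["box"])
    if m["box"][2]<100: print(silfit(f,m["region"],(36,36,62),20,[663,179,.65]))
R=lean(.70,.78);plan(np.array([663,179,52])-R[:,2]*110,R,1)
E
```

```text
clock: 4.75
position: [603.9, 129.1, 130.0]
orientation: [-3.129, 0.773, -2.427]
ft_force: [0.2, -0.4, -1.1]
width: 85.0
grip_force: 0.0
clock: 5.05
position: [603.4, 129.7, 130.1]
orientation: [-3.131, 0.771, -2.433]
ft_force: [-0.3, -0.0, -0.3]
width: 84.8
grip_force: 0.0
[(0.77, array([662.05551323, 176.5481423 ,  51.        ]))]
[287.1, 148.6, 56.5, 99.1]
(array([663.7591061 , 179.76400118,   0.77417853]), np.float64(0.026078617031294545))
[0.03, -0.09, 0.0] [-0.005, -0.008, 0.008]
```

View pics/w3.png

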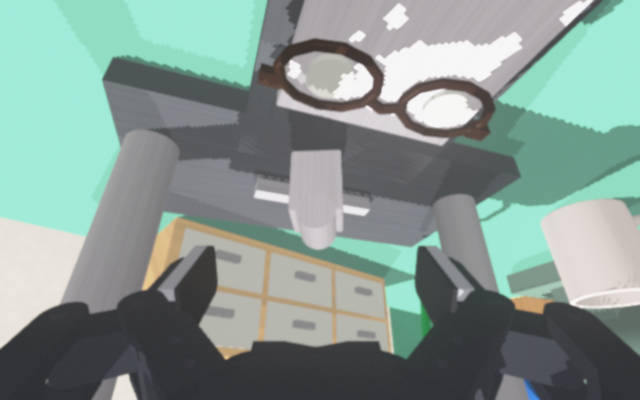

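The block now appears square between the fingers, with its base edge at about (290–341,151) and the finger centre at column 316. I can go straight in.

```bash
python3 -m pendant '{"claw":[8.5,8.5,8.5,8.5,8.5],"xyz":[[0,-0.1,2.5],[0,0,2.5],[0,0,2.5],[0,0,2.2],[0,0,1.0]],"rot":[[0,0,0.01],[0,0,0],[0,0,0],[0,0,0],[0,0,0]]}'; python3 -m pendant '{"claw":[8.5,8.5,3,3,3],"xyz":[[0,0,0],[0,0,0],[0,0,0],[0,0,0],[0,0,0]],"rot":[[0,0,0],[0,0,0],[0,0,0],[0,0,0],[0,0,0]]}';python3 -m pendant '{"claw":[3,3,3,3,3],"xyz":[[0,0,0],[0,0,0],[0,0,0],[0,0,0],[0,0,0]],"rot":[[0,0,0],[0,0,0],[0,0,0],[0,0,0],[0,0,0]]}'
```

```text
clock: 5.7
position: [660.9, 177.5, 51.4]
orientation: [3.141, 0.77, -2.446]
ft_force: [-0.6, -0.6, 0.1]
width: 84.7
grip_force: 0.0
clock: 6.2
position: [662.2, 175.8, 54.3]
orientation: [-3.139, 0.773, -2.446]
ft_force: [-1.4, 2.6, 2.4]
width: 43.8
grip_force: 1.5
clock: 6.7
position: [662.4, 176.1, 54.4]
orientation: [-3.139, 0.773, -2.445]
ft_force: [-3.0, -2.5, 5.5]
width: 35.2
grip_force: 60.8
```

```bash
python3 -m pendant '{"claw":[3,3,3,3,3],"xyz":[[-0.3,0,-0.3],[-0.2,0,-1.5],[0,0,-3],[0,0,-3],[0,0,-3]],"rot":[[0,0,0],[0,0,0],[0,0,0],[0,0,0],[0,0,0]]}';python3 -m pendant '{"claw":[3,3,3,3],"xyz":[[0,0,-3],[0,0,-2],[0,0,0],[0,0,0]],"rot":[[0,0,0],[0,0,0],[0,0,0],[0,0,0]]}'
python3 - <<'E'
from h import *
R=lean(-.63,.77);plan(np.array([400,-290,165]),R,10)
print(ctrl.get_state()["joint_pos"])
E
```

```text
clock: 7.2
position: [604.6, 129.8, 132.4]
orientation: [3.14, 0.768, -2.449]
ft_force: [0.0, -0.6, -1.1]
width: 35.5
grip_force: 60.1
clock: 7.6
position: [579.5, 107.7, 168.9]
orientation: [-3.14, 0.77, -2.448]
ft_force: [-0.6, 1.2, -1.9]
width: 35.4
grip_force: 60.3
[2.84, -1.91, -2.7] [0.092, 0.0, 0.095]
[2.64, -2.41, -2.5] [0.092, 0.0, 0.095]
[2.39, -2.87, -2.26] [0.092, 0.0, 0.095]
[2.09, -3.28, -1.97] [0.092, 0.0, 0.095]
[1.77, -3.63, -1.66] [0.092, 0.0, 0.095]
[1.41, -3.92, -1.31] [0.092, 0.0, 0.095]
[1.02, -4.14, -0.94] [0.092, 0.0, 0.095]
[0.62, -4.28, -0.55] [0.092, 0.0, 0.095]
[0.21, -4.36, -0.15] [0.092, 0.0, 0.095]
[-0.2, -4.35, 0.25] [0.092, 0.0, 0.095]
[-0.21248821 -0.34959721 -0.61835456  0.76211296  0.57941688 -0.74141568]
```

```bash
python3 -m pendant '{"claw":[3,3,3,3,3],"xyz":[[2.8,-1.9,-2.7],[2.6,-2.4,-2.5],[2.4,-2.9,-2.3],[2.1,-3.3,-2.0],[1.8,-3.6,-1.7]],"rot":[[0.09,0,0.095],[0.09,0,0.095],[0.09,0,0.095],[0.09,0,0.095],[0.09,0,0.095]]}';python3 -m pendant '{"claw":[3,3,3,3,3],"xyz":[[1.4,-3.9,-1.3],[1.0,-4.1,-0.9],[0.6,-4.3,-0.6],[0.2,-4.4,-0.2],[-0.2,-4.4,0.2]],"rot":[[0.09,0,0.095],[0.09,0,0.095],[0.09,0,0.095],[0.09,0,0.095],[0.09,0,0.095]]}';python3 -m pendant '{"claw":[3,3,3],"xyz":[[0,0,0],[0,0,0],[0,0,0]],"rot":[[0,0,0],[0,0,0],[0,0,0]]}'
python3 - <<'E'
from fit import *
f=cam("wrist");cv2.imwrite("pics/w4.png",f["pixels"][...,::-1])
for q,z in dict(board=0,small_block=12,large_block=12,block_center=100).items():
    print(q,[(x["confidence"],x["xy"],at_z(f,x["xy"],z)[:2].round()) for x in ctrl.place_of(q,"wrist")][:3])
E
```

```text
clock: 8.1
position: [488.7, -91.5, 165.2]
orientation: [3.128, 0.766, -3.115]
ft_force: [-0.4, -0.7, -1.3]
width: 35.5
grip_force: 60.8
clock: 8.6
position: [400.8, -291.5, 162.7]
orientation: [3.123, 0.759, 2.509]
ft_force: [0.6, -0.7, -1.9]
width: 35.6
grip_force: 60.8
clock: 8.9
position: [402.1, -289.9, 163.5]
orientation: [3.123, 0.76, 2.516]
ft_force: [-0.5, 0.0, -2.2]
width: 35.3
grip_force: 61.0
board [(0.96, [318.2, 113.9], array([ 467., -330.]))]
small_block [(0.7, [427.5, 124.0], array([ 520., -256.])), (0.33, [363.1, 207.3], array([ 615., -367.]))]
large_block [(0.85, [208.5, 123.0], array([ 413., -402.]))]
block_center [(0.8, [316.2, 265.2], array([ 543., -386.]))]
```

View pics/w4.png

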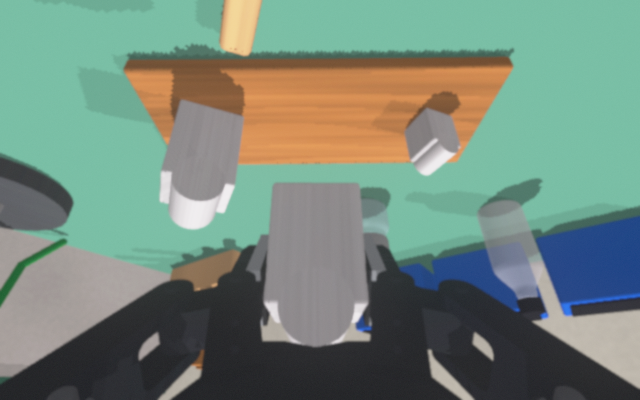

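The board fills (127,70)–(510,67) along its near edge, with its far edge at row 163. The large block is on the left at (208,123) and the small one on the right at (428,124). The held block hangs square, with its near base edge at (273–360,184).

```bash
python3 - <<'E'
from fit import *
f=cam("wrist");P=pose();print(P[:3,3],ctrl.get_state()["orientation"])
mod=np.array([[-55,-135,12],[-55,135,12],[55,135,12],[55,-135,12]],float)
w,r=fit(f,mod,[(127,70),(510,67),(459,162),(182,163)],[465,-330,-.63]);print("board",w,r.tolist())
w,r=fit(f,mod[:2],[(127,70),(510,67)],[465,-330,-.63]);print("board near",w,r.tolist())
for q,d in(("small_block",(30,26,42)),("large_block",(44,48,84))):
    for m in ctrl.masks_of(q,"wrist")[:1]:print(q,m["box"],silfit(f,m["region"],d,12,[520,-258,-.63] if q[0]=="s" else [412,-404,-.63]))
fw=np.array([np.cos(w[2]),np.sin(w[2])])
Rr=P[:3,:3]
for dz in(-33,-34.4,-36):
    a=at_z(f,(273,184),P[2,3]+dz);b=at_z(f,(360,184),P[2,3]+dz);n=b-a;yaw=np.arctan2(n[1],n[0])-np.pi/2
    c=(a+b)[:2]/2+18*np.array([np.cos(yaw),np.sin(yaw)]);F=np.array([-Rr[0,0],-Rr[1,0]]);F/=np.linalg.norm(F)
    d=c-P[:2,3];print(dz,np.linalg.norm(n),yaw,"fwd yaw",np.arctan2(F[1],F[0]),"off fwd/left",d@F,d@[-F[1],F[0]])
E
```

```text
[ 402.30685702 -290.6404672   165.52326241] [3.12427237 0.76288516 2.51641059]
board [ 470.42106148 -331.2782586    -0.61167474] [[-1.1, 1.0], [3.5, 0.1], [-2.5, 0.1], [-0.9, 2.2]]
board near [ 470.36868173 -332.21531244   -0.61431779] [[-1.9, 1.1], [2.0, 1.2]]
small_block [404.9, 106.5, 53.8, 66.0] (array([ 519.25763741, -256.44085093,   -0.93247461]), np.float64(0.04719142148203782))
large_block [158.6, 97.3, 86.9, 128.4] (array([ 415.43265501, -404.05507877,   -1.01116301]), np.float64(0.035976740836518584))
-33 35.955961213900075 -0.6330093568326488 fwd yaw -0.6251820631421073 off fwd/left 3.556529807031376 1.123708899422975
-34.4 36.62565010242975 -0.6330093568326477 fwd yaw -0.6251820631421073 off fwd/left 5.704741494849934 1.1760771929102538
-36 37.391008832178045 -0.6330093568326495 fwd yaw -0.6251820631421073 off fwd/left 8.159840566642718 1.2359266711813528
```

```bash
python3 - <<'E'
from h import *
plan(np.array([464.6,-329.5,66]),lean(-.613,.771),4)
E
```

```text
[0.4, 0.08, 3.07] [0.002, -0.002, -0.002]
[0.41, 0.08, 3.07] [0.002, -0.002, -0.002]
[0.41, 0.09, 3.07] [0.002, -0.002, -0.002]
[0.42, 0.1, 3.06] [0.002, -0.002, -0.002]
```

```bash
python3 -m pendant '{"claw":[3,3,3,3,3],"xyz":[[0.4,0.1,3.1],[0.4,0.1,3.1],[0.4,0.1,3.1],[0.4,0.1,3.1],[0,0,0]],"rot":[[0,0,0],[0,0,0],[0.008,-0.008,-0.008],[0,0,0],[0,0,0]]}';python3 -m pendant '{"claw":[3,3,3],"xyz":[[0,0,0],[0,0,0],[0,0,0]],"rot":[[0,0,0],[0,0,0],[0,0,0]]}'
python3 - <<'E'
from fit import *
f=cam("wrist");cv2.imwrite("pics/w5.png",f["pixels"][...,::-1]);print(pose()[:3,3],ctrl.get_state()["orientation"])
for q,z in dict(board=0,small_block=12,large_block=12).items():
    print(q,[(x["confidence"],x["xy"],at_z(f,x["xy"],z)[:2].round(1)) for x in ctrl.place_of(q,"wrist")][:3])
f=cam("top")
for q,d in(("small_block",(30,26,42)),("large_block",(44,48,84)),("block_center",(36,36,62))):
    for m in ctrl.masks_of(q,"top")[:1]:print(q,m["confidence"],m["box"],silfit(f,m["region"],d,12+(q[0]=="b")*20,{"s":[520,-258,-.63],"l":[412,-404,-.63],"b":[468,-331,-.61]}[q[0]]))
E
```

```text
clock: 9.8
position: [463.6, -327.2, 56.8]
orientation: [3.137, 0.758, 2.525]
ft_force: [-1.6, 0.9, -1.9]
width: 35.2
grip_force: 61.0
clock: 10.1
position: [466.5, -331.0, 68.6]
orientation: [3.141, 0.776, 2.527]
ft_force: [-0.6, 0.0, -0.9]
width: 35.3
grip_force: 61.1
[ 466.46003199 -330.97657828   68.4389231 ] [3.14129445 0.77629855 2.52700405]
board [(0.92, [314.1, 138.1], array([ 465.7, -330.7]))]
small_block [(0.61, [501.7, 158.2], array([ 518.6, -257.1]))]
large_block [(0.91, [129.6, 155.4], array([ 413.7, -401.7]))]
small_block 0.5 [396.5, 228.1, 11.2, 10.3] (array([ 517.8925357 , -257.3999624 ,   -1.05689365]), np.float64(0.0759772520915706))
large_block 0.78 [435.9, 255.0, 19.9, 17.0] (array([ 412.62765449, -407.84514594,   -1.04672169]), np.float64(0.1014343240445673))
```

View pics/w5.png

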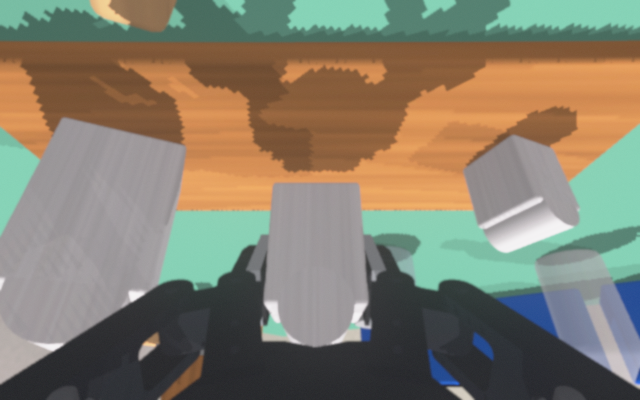

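```bash
python3 - <<'E'
from fit import *
f=cam("wrist");P=pose()
a=at_z(f,(316,59),12);b=at_z(f,(316,210),12);print(a,b,np.linalg.norm(b-a),"mid",(a+b)/2)
l=at_z(f,(100,59),12);r=at_z(f,(560,58),12);print("near-edge yaw",np.arctan2(*(r-l)[1::-1])-np.pi/2)
l=at_z(f,(200,211),12);r=at_z(f,(450,210),12);print("far-edge yaw",np.arctan2(*(r-l)[1::-1])-np.pi/2)
S=[]
for q,d in(("small_block",(30,26,42)),("large_block",(44,48,84))):
    for m in ctrl.masks_of(q,"wrist")[:1]:
        v,c=silfit(f,m["region"],d,12,[519,-258,-.9] if q[0]=="s" else [414,-403,-.9]);print(q,v,c);S.append(v)
print("mid",(S[0]+S[1])/2,np.linalg.norm((S[0]-S[1])[:2]),np.arctan2(*(S[0]-S[1])[1::-1])-np.pi/2)
for dz in(-33,-34.4):
    a=at_z(f,(273.5,183),P[2,3]+dz);b=at_z(f,(359.5,183),P[2,3]+dz);n=b-a;yaw=np.arctan2(n[1],n[0])-np.pi/2
    print("held",dz,np.linalg.norm(n),yaw,(a+b)[:2]/2+18*np.array([np.cos(yaw),np.sin(yaw)]))
E
```

```text
[ 418.07111402 -295.63687808   12.        ] [ 504.19009178 -356.24741362   12.        ] 105.30961660154506 mid [ 461.1306029  -325.94214585   12.        ]
near-edge yaw -0.6132919596636686
far-edge yaw -0.608551064419923
small_block [ 520.56842486 -255.97928543   -1.04477827] 0.013838971732086812
large_block [ 412.60648441 -406.28118694   -1.2517682 ] 0.09981183232262168
mid [ 466.58745464 -331.13023619   -1.14827324] 185.0579427736202 -0.6229029218809785
held -33 35.447068072247966 -0.6166215992488909 [ 468.84482488 -331.23720139]
held -34.4 36.1145175441475 -0.616621599248889 [ 470.62777709 -332.48355944]
```

```bash
python3 -m pendant '{"claw":[3,3,3,3,3],"xyz":[[0.6,0,0.6],[0.6,0,0.6],[0,0,0],[0,0,0],[0,0,0]],"rot":[[0,0,0],[0,0,0],[0,0,0],[0,0,0],[0,0,0]]}'
python3 - <<'E'
from fit import *
s=ctrl.get_state();f=cam("wrist");print(pose()[:3,3],s["orientation"],s["ft_force"])
im=cv2.undistort(f["pixels"],f["K"],f["D"]);cv2.imwrite("pics/w6.png",im[...,::-1])
E
```

```text
clock: 11.15
position: [465.0, -329.3, 47.1]
orientation: [3.139, 0.769, 2.526]
ft_force: [-1.0, 0.8, -2.3]
width: 35.1
grip_force: 61.2
[ 465.11756109 -329.42243019   47.41953899] [3.13949849 0.7692116  2.52598936] [-0.99067513  0.81506557 -2.32725068]
```

View pics/w6.png

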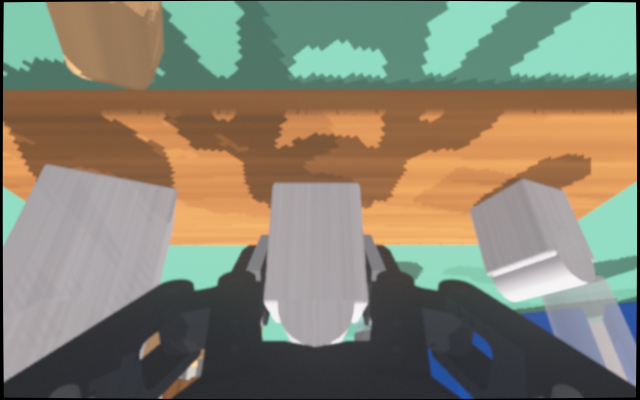

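The undistorted view shows the board's near top edge at row 110 and its far edge at row 244. The held block's base is at row 184, columns 273–360. The large block's base corners are (45,166) and (177,189), and the small block's are (472,208) and (523,180). I'll solve for the board and the held block together, allowing a small camera error.

```bash
cat > joint.py <<'E'
from fit import *
f=cam("wrist");P=pose();T0=f["T"].copy();K=f["K"]
def pr(T,X):
    c=(np.atleast_2d(X)-T[:3,3])@T[:3,:3];q=c@K.T;return q[:,:2]/q[:,2:]
def tr(m,v):
    m=np.atleast_2d(np.array(m,float));c,s=np.cos(v[2]),np.sin(v[2]);return np.column_stack([v[0]+c*m[:,0]-s*m[:,1],v[1]+s*m[:,0]+c*m[:,1],m[:,2]])
def linedist(a,b,p):
    n=np.array([-(b-a)[1],(b-a)[0]])/np.linalg.norm(b-a);return (np.array(p,float)-a)@n
def res(u,full=False):
    T=T0.copy();T[:3,:3]=T0[:3,:3]@Ro.from_rotvec(u[7:10]).as_matrix();T[:3,3]+=u[10:13]
    B=u[:3];H=u[3:6];zb=u[6]
    C=pr(T,tr([[-55,-135,12],[-55,135,12],[55,135,12],[55,-135,12]],B))
    r=[linedist(C[0],C[1],[(100,110),(316,110),(560,109)]),linedist(C[3],C[2],[(190,244.5),(420,243.5)]),
       linedist(C[3],C[0],[(4,188),(27,205)])/2,linedist(C[2],C[1],[(632,187),(582,225)])/2,
       (pr(T,tr([[-18,-18,zb],[-18,18,zb]],H))-[(273.5,183.5),(359.5,183.5)]).ravel(),
       [(zb-(P[2,3]-34.4))/1.5],u[7:10]/.01,u[10:13]/2]
    return np.concatenate([np.ravel(x) for x in r])
r=least_squares(res,np.r_[467,-330,-.613,469,-331,-.613,13,np.zeros(6)],x_scale=np.r_[10,10,.1,10,10,.1,3,[.01]*3,[1]*3])
u=r.x;print(u.round(3).tolist(),r.fun.round(1).tolist())
c,s=np.cos(u[2]),np.sin(u[2]);d=u[3:5]-u[:2];print("held rel board: x,y,yaw",c*d[0]+s*d[1],-s*d[0]+c*d[1],u[5]-u[2])
# block base corners on z=12 with corrected camera
T=T0.copy();T[:3,:3]=T0[:3,:3]@Ro.from_rotvec(u[7:10]).as_matrix();T[:3,3]+=u[10:13]
def toboard(p):
    q=T[:3,:3]@np.linalg.inv(K)@[p[0],p[1],1];X=T[:3,3]+q*(12-T[2,3])/q[2]-[u[0],u[1],0];return np.array([c*X[0]+s*X[1],-s*X[0]+c*X[1]])
L=[toboard(p) for p in[(45,166),(177,189)]];S=[toboard(p) for p in[(472,208),(523,180),(567,195)]]
print("large",L,np.linalg.norm(L[1]-L[0]));print("small",S,np.linalg.norm(S[1]-S[0]),np.linalg.norm(S[2]-S[1]))
def ctr(a,b,dep):
    e=b-a;n=np.array([-e[1],e[0]])/np.linalg.norm(e);n*=np.sign(n[0]);return (a+b)/2+n*dep/2
print("centres large",ctr(L[0],L[1],44),ctr(L[0],L[1],48),"small",ctr(S[0],S[1],30),ctr(S[0],S[1],26))
E
python3 joint.py
```

```text
[466.599, -327.965, -0.612, 469.601, -331.602, -0.616, 12.675, -0.004, -0.0, -0.0, -0.0, 0.0, -1.506] [-0.2, 0.4, 0.1, -0.3, -0.9, 0.0, -0.8, -0.7, 1.8, -0.2, 0.0, 0.2, 0.1, -0.4, -0.4, -0.0, -0.0, -0.0, 0.0, -0.8]
held rel board: x,y,yaw 4.546098706512221 -1.25370732967124 -0.004582174584943477
large [array([ -25.47795708, -106.16199257]), array([ -8.3005211 , -61.28816271])] 48.049192634352636
small [array([ 9.5944582 , 72.93714999]), array([-14.73945384,  84.2485861 ]), array([ -2.41516768, 110.40260435])] 26.83445290132681 28.912293238066784
centres large [  3.65687631 -91.59000878] [  5.52470499 -92.30500252] small [ 3.75040142 92.19510849] [ 2.90734818 90.38147643]
```

```bash
python3 -m pendant '{"claw":[3,3,3,3],"xyz":[[0,0.13,-0.28],[0,0,0],[0.14,0,0.14],[0,0,0]],"rot":[[0,0,0.004],[0,0,0],[0,0,0],[0,0,0]]}';python3 -m pendant '{"claw":[3,3,3],"xyz":[[0.07,0,0.07],[0,0,0],[0,0,0]],"rot":[[0,0,0],[0,0,0],[0,0,0]]}'
```

```text
clock: 11.65
position: [464.4, -327.3, 47.8]
orientation: [3.136, 0.77, 2.521]
ft_force: [0.1, 0.6, -3.1]
width: 35.3
grip_force: 61.2
clock: 11.95
position: [464.5, -327.5, 46.9]
orientation: [3.136, 0.771, 2.521]
ft_force: [0.1, 0.2, -2.1]
width: 35.1
grip_force: 61.2
```

```bash
for i in 1 ; do python3 -m pendant '{"claw":[3,3,3],"xyz":[[0.07,0,0.07],[0,0,0],[0,0,0]],"rot":[[0,0,0],[0,0,0],[0,0,0]]}'; done; python3 -m pendant '{"claw":[3,3,3],"xyz":[[0.07,0,0.07],[0,0,0],[0,0,0]],"rot":[[0,0,0],[0,0,0],[0,0,0]]}'
```

```text
clock: 12.25
position: [464.7, -327.7, 46.4]
orientation: [3.136, 0.772, 2.521]
ft_force: [0.2, 0.1, -1.6]
width: 35.6
grip_force: 61.3
clock: 12.55
position: [465.2, -328.1, 46.4]
orientation: [3.137, 0.773, 2.521]
ft_force: [-0.8, 1.2, 0.9]
width: 35.3
grip_force: 61.7
```

```bash
python3 -m pendant '{"claw":[3,3,5.4,5.4,5.4],"xyz":[[0.04,0,0.04],[0,0,0],[0,0,0],[0,0,0],[0,0,0]],"rot":[[0,0,0],[0,0,0],[0,0,0],[0,0,0],[0,0,0]]}';python3 -m pendant '{"claw":[5.4,5.4,5.4,5.4,5.4],"xyz":[[0,0,0],[0,0,-1.5],[0,0,-3],[0,0,-4],[0,0,-3]],"rot":[[0,0,0],[0,0,0],[0,0,0],[0,0,0],[0,0,0]]}';python3 -m pendant '{"claw":[5.4,5.4,5.4],"xyz":[[0,0,0],[0,0,0],[0,0,0]],"rot":[[0,0,0],[0,0,0],[0,0,0]]}'
python3 - <<'E'
from fit import *
f=cam("wrist");g=f["pixels"];cv2.imwrite("pics/w7.png",g[...,::-1])
for q,d in(("small_block",(30,26,42)),("large_block",(44,48,84)),("block_center",(36,36,62))):
    x0={"s":[519,-258,-.95],"l":[414,-403,-1.],"b":[468,-331,-.61]}[q[0]]
    p=ctrl.place_of(q,"wrist");print(q,[(x["confidence"],x["xy"],at_z(f,x["xy"],43 if q[0]=="b" else 12)[:2].round(1)) for x in p])
    for m in ctrl.masks_of(q,"wrist")[:2]:print("   ",m["confidence"],m["box"],silfit(f,m["region"],d,12,x0))
E
```

```text
clock: 13.05
position: [464.1, -327.2, 43.8]
orientation: [3.136, 0.77, 2.52]
ft_force: [-0.3, 0.5, -0.2]
width: 54.5
grip_force: 0.0
clock: 13.55
position: [398.2, -280.7, 128.0]
orientation: [3.136, 0.771, 2.521]
ft_force: [0.7, -1.1, 0.6]
width: 54.0
grip_force: 0.0
clock: 13.85
position: [398.7, -281.0, 125.0]
orientation: [3.135, 0.768, 2.52]
ft_force: [-0.1, -0.1, -0.4]
width: 54.2
grip_force: 0.0
small_block [(0.68, [426.9, 170.2], array([ 524.8, -259.3]))]
    0.67 [404.7, 154.1, 56.1, 71.8] (array([ 519.37605422, -256.43998811,   -0.95951068]), np.float64(0.029492060174609917))
large_block [(0.95, [198.0, 169.2], array([ 416.4, -407.4]))]
    0.81 [142.4, 146.3, 95.4, 133.5] (array([ 415.65531111, -404.06976618,   -1.00990475]), np.float64(0.02034118592151191))
block_center [(0.95, [315.1, 201.0], array([ 468.5, -330. ])), (0.51, [500.5, 238.0], array([ 624.9, -230.9]))]
    0.62 [288.7, 150.5, 55.5, 99.1] (array([ 468.2390146 , -329.80957344,   -0.62357669]), np.float64(0.027507705599190566))
```

Placed within about 1 mm and 0.01 rad of the midpoint. Next is the shuttle.

```bash
python3 - <<'E'
from h import *
plan(np.array([382,78,150]),lean(.36,.7),9)
E
```

```text
[1.59, 3.15, -1.89] [-0.072, 0.007, -0.081]
[1.34, 3.39, -1.65] [-0.072, 0.007, -0.081]
[1.07, 3.6, -1.38] [-0.072, 0.007, -0.081]
[0.78, 3.77, -1.11] [-0.072, 0.007, -0.081]
[0.48, 3.89, -0.83] [-0.072, 0.007, -0.081]
[0.16, 3.96, -0.54] [-0.072, 0.007, -0.081]
[-0.16, 3.99, -0.25] [-0.072, 0.007, -0.081]
[-0.48, 3.98, 0.03] [-0.072, 0.007, -0.081]
[-0.8, 3.91, 0.31] [-0.072, 0.007, -0.081]
```

```bash
python3 -m pendant '{"claw":[5.4,5.4,3,1,1],"xyz":[[1.6,3.2,-1.9],[1.3,3.4,-1.6],[1.1,3.6,-1.4],[0.8,3.8,-1.1],[0.5,3.9,-0.8]],"rot":[[-0.07,0.007,-0.08],[-0.07,0.007,-0.08],[-0.07,0.007,-0.08],[-0.07,0.007,-0.08],[-0.07,0.007,-0.08]]}';python3 -m pendant '{"claw":[1,1,1,1],"xyz":[[0.2,4.0,-0.5],[-0.2,4.0,-0.2],[-0.5,4.0,0],[-0.8,3.9,0.3]],"rot":[[-0.07,0.007,-0.08],[-0.07,0.007,-0.08],[-0.07,0.007,-0.08],[-0.07,0.007,-0.08]]}';python3 -m pendant '{"claw":[1,1,1,1],"xyz":[[0,0,0],[0,0,0],[0,0,0],[0,0,0]],"rot":[[0,0,0],[0,0,0],[0,0,0],[0,0,0]]}'
python3 - <<'E'
from fit import *
f=cam("wrist");cv2.imwrite("pics/w8.png",f["pixels"][...,::-1])
print([(x["confidence"],x["xy"],at_z(f,x["xy"],57).round(1)) for x in ctrl.place_of("shuttle_grip","wrist")])
for m in ctrl.masks_of("shuttle_grip","wrist"):print(m["confidence"],m["box"])
f=cam("top");print([(x["confidence"],at_z(f,x["xy"],57).round(1)) for x in ctrl.place_of("shuttle_grip","top")])
f=cam("scene");print([(x["confidence"],at_z(f,x["xy"],57).round(1)) for x in ctrl.place_of("shuttle_grip","scene")])
E
```

```text
clock: 14.7
position: [427.3, -102.4, 141.3]
orientation: [3.138, 0.699, 3.066]
ft_force: [0.1, -0.1, 0.1]
width: 10.8
grip_force: 0.0
clock: 15.1
position: [425.2, 56.4, 154.1]
orientation: [3.118, 0.672, -2.804]
ft_force: [0.3, 0.3, 0.9]
width: 9.8
grip_force: 0.0
clock: 15.5
position: [425.3, 54.1, 153.5]
orientation: [3.117, 0.671, -2.81]
ft_force: [-0.5, -0.6, 0.2]
width: 10.0
grip_force: 0.0
[(0.94, [365.5, 186.3], array([477.1, 113.3,  57. ]))]
0.62 [294.2, 129.2, 150.1, 114.5]
[(0.78, array([478.1, 117.8,  57. ]))]
[(0.68, array([478.4, 106.8,  57. ]))]
```

```bash
python3 - <<'E'
from h import *
plan(np.array([431,97,64]),lean(.37,.5),4)
E
```

```text
[1.02, 0.9, 2.08] [0.001, 0.043, -0.007]
[0.92, 0.91, 2.12] [0.001, 0.043, -0.007]
[0.83, 0.92, 2.16] [0.001, 0.043, -0.007]
[0.73, 0.93, 2.19] [0.001, 0.043, -0.007]
```

```bash
python3 -m pendant '{"claw":[1,1,1,1],"xyz":[[1.0,0.9,2.1],[0.9,0.9,2.1],[0.8,0.9,2.2],[0.7,0.9,2.2]],"rot":[[0,0.043,-0.007],[0,0.043,-0.007],[0,0.043,-0.007],[0,0.043,-0.007]]}';python3 -m pendant '{"claw":[1,1,1,1],"xyz":[[0,0,0],[0,0,0],[0,0,0],[0,0,0]],"rot":[[0,0,0],[0,0,0],[0,0,0],[0,0,0]]}'
python3 - <<'E'
from fit import *
f=cam("wrist");P=pose()
c=np.cos(.37);s=np.sin(.37)
for x in ctrl.place_of("shuttle_grip","wrist"):
    p=at_z(f,x["xy"],57);d=p-P[:3,3];print(x["confidence"],x["xy"],p.round(1),"fwd",d[0]*c+d[1]*s,"left",-d[0]*s+d[1]*c)
R=P[:3,:3];print("1cm fwd in tool cm",R.T@[c,s,0],"up",R.T@[0,0,1])
E
```

```text
clock: 16.25
position: [432.4, 97.6, 63.7]
orientation: [3.139, 0.5, -2.771]
ft_force: [0.1, 0.8, 0.3]
width: 10.0
grip_force: 0.0
clock: 16.65
position: [433.1, 96.6, 65.9]
orientation: [3.139, 0.503, -2.772]
ft_force: [-0.1, 0.2, -0.2]
width: 9.9
grip_force: 0.0
0.75 [319.3, 310.4] [478.7 115.6  57. ] fwd 49.49355777412945 left 1.1777530265728018
1cm fwd in tool cm [-0.87609165 -0.00102163  0.48214353] up [-0.48214458  0.00222792 -0.87608883]
```

```bash
python3 -m pendant '{"claw":[1,1,1,1,1],"xyz":[[-0.88,0,0.48],[-0.88,0,0.48],[-0.88,0,0.48],[-0.88,0,0.48],[-0.88,0,0.48]],"rot":[[0,0,0],[0,0,0],[0,0,0],[0,0,0],[0,0,0]]}';python3 -m pendant '{"claw":[1,1,1,1,1],"xyz":[[-0.88,0,0.48],[-0.88,0,0.48],[-0.88,0,0.48],[-0.88,0,0.48],[0,0,0]],"rot":[[0,0,0],[0,0,0],[0,0,0],[0,0,0],[0,0,0]]}'
python3 - <<'E'
from fit import *
f=cam("wrist");P=pose();print(P[:3,3]);c=np.cos(.37);s=np.sin(.37)
for x in ctrl.place_of("shuttle_grip","wrist"):
    p=at_z(f,x["xy"],57);d=p-P[:3,3];print(x["confidence"],x["xy"],p.round(1),"fwd",d[0]*c+d[1]*s,"left",-d[0]*s+d[1]*c)
E
```

```text
clock: 17.25
position: [478.8, 115.2, 64.5]
orientation: [3.138, 0.5, -2.772]
ft_force: [-3.5, -0.8, 1.9]
width: 10.2
grip_force: 1.6
clock: 17.75
position: [516.8, 130.0, 64.9]
orientation: [3.138, 0.501, -2.771]
ft_force: [-0.1, -0.4, -0.3]
width: 9.8
grip_force: 0.0
[516.4673473  129.82987745  64.71691446]
0.66 [319.3, 288.7] [540.7 140.4  57. ] fwd 26.365255700956432 left 1.0879092557059273
```

```bash
python3 -m pendant '{"claw":[1,1,1,1],"xyz":[[-0.88,0,0.48],[-0.88,0,0.48],[0,0,0],[0,0,0]],"rot":[[0,0,0],[0,0,0],[0,0,0],[0,0,0]]}';python3 -m pendant '{"claw":[1,1,1],"xyz":[[-0.44,0,0.24],[0,0,0],[0,0,0]],"rot":[[0,0,0],[0,0,0],[0,0,0]]}';python3 -m pendant '{"claw":[1,1,1],"xyz":[[-0.26,0,0.14],[0,0,0],[0,0,0]],"rot":[[0,0,0],[0,0,0],[0,0,0]]}'
```

```text
clock: 18.25
position: [534.6, 137.1, 64.3]
orientation: [3.138, 0.5, -2.771]
ft_force: [-0.3, -0.5, 0.2]
width: 10.3
grip_force: 0.0
clock: 18.55
position: [539.3, 139.1, 64.1]
orientation: [3.138, 0.5, -2.771]
ft_force: [-1.1, 0.0, -0.1]
width: 10.3
grip_force: 0.8
clock: 18.85
position: [540.4, 140.2, 63.1]
orientation: [3.136, 0.496, -2.772]
ft_force: [-7.7, -1.4, 3.1]
width: 10.2
grip_force: 3.9
```

```bash
python3 -m pendant '{"claw":[1,1,1],"xyz":[[-0.26,0,0.14],[0,0,0],[0,0,0]],"rot":[[0,0,0],[0,0,0],[0,0,0]]}'
```

```text
clock: 19.15
position: [541.4, 141.0, 62.2]
orientation: [3.135, 0.492, -2.772]
ft_force: [-16.4, -4.2, 9.6]
width: 9.9
grip_force: 9.1
```

The force rises steadily with almost no travel, so the shuttle is on its end stop. I'll back off and check everything.

```bash
python3 -m pendant '{"claw":[1,1,1,1,1],"xyz":[[0.88,0,-0.48],[1.8,0,-1.0],[1.8,0,-1.0],[0,0,-4],[0,0,-4]],"rot":[[0,0,0],[0,0,0],[0,0,0],[0,0,0],[0,0,0]]}';python3 -m pendant '{"claw":[1,1,1,1],"xyz":[[0,0,-3],[0,0,0],[0,0,0],[0,0,0]],"rot":[[0,0,0],[0,0,0],[0,0,0],[0,0,0]]}'
python3 - <<'E'
from fit import *
for c in("wrist","top","scene"):
    f=cam(c);print(c)
    for q,z in dict(shuttle_grip=57,block_center=43,small_block=12,large_block=12,oil_bottle=0,screw_jar=0,mug=0).items():
        p=ctrl.place_of(q,c);print(q,[(x["confidence"],at_z(f,x["xy"],z)[:2].round()) for x in p][:1])
E
```

```text
clock: 19.65
position: [459.8, 108.4, 133.6]
orientation: [3.136, 0.498, -2.772]
ft_force: [1.9, 0.2, 0.9]
width: 10.1
grip_force: 0.0
clock: 20.05
position: [448.0, 103.3, 159.7]
orientation: [3.137, 0.499, -2.772]
ft_force: [-0.1, 0.3, -0.8]
width: 10.3
grip_force: 0.0
wrist
shuttle_grip [(0.67, array([561., 146.]))]
block_center []
small_block []
large_block []
oil_bottle []
screw_jar []
mug [(0.64, array([570., 481.]))]
top
shuttle_grip [(0.78, array([581., 149.]))]
block_center [(0.43, array([ 463., -320.]))]
small_block [(0.59, array([ 523., -263.]))]
large_block [(0.74, array([ 412., -394.]))]
oil_bottle [(0.71, array([ 731., -239.]))]
screw_jar [(0.77, array([ 621., -380.]))]
mug [(0.82, array([570., 484.]))]
scene
shuttle_grip [(0.9, array([564., 142.]))]
block_center [(0.79, array([ 447., -331.]))]
small_block [(0.72, array([ 523., -254.]))]
large_block [(0.96, array([ 408., -403.]))]
oil_bottle [(0.61, array([ 749., -245.]))]
screw_jar [(0.74, array([ 650., -393.]))]
mug [(0.94, array([559., 489.]))]
```

```bash
python3 -c "
from workcell import ctrl
print(ctrl.finish_job())"
```

```text
the job is handed in; nothing more can be done
None
```

I set the middle block upright on the board, about 1 mm from the midpoint of the other two and square to within 0.01 rad by the wrist camera. I then pushed the shuttle to its end stop, let go, and handed the job in at about 20 s; no verdict came back.

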